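# Fit the missing divider in the slab frame

### The arm

A 7-joint arm with a two-finger parallel gripper is mounted at the origin on the work surface; the furniture and walls round the work are solid. World frame = base frame: x ahead of the robot, y to its left, z up, the work surface at z = 0. Lengths are in m, angles in rad, forces in N, time in s.
With the tool pointing down it reaches from about 0.35 to 0.9 m from the base axis. Payload 8.1 kg.
Tool frame: the origin (TCP) lies at the very end of the fingers, on their centre line; the grasp point (between the pads) lies grip_point_offset behind it (grip_point_offset is the distance from the TCP to the grasp point, in m); z points along the fingers, y is the direction in which the jaws open and shut (so a half turn about z gives the same grasp; the last joint's range is limited). The gripper opens to 92 mm and grips with 3 to 60 N. Pads are 19 mm wide; open, the fingers measure 130 mm over their backs; the gripper's body (75 mm by 190 mm) begins 47 mm behind the grasp point.
Start: joints at [-1.321, 0.434, 0.025, 1.573, -0.012, 1.134, -0.075], TCP at [0.216, 0.587, 0.227] pointing down, gripper open.
Joint ranges: [-2.62, 2.62], [-0.44, 2.09], [-1.27, 1.32], [0.08, 2.57], [-1.32, 4.46], [0.12, 2], [-2.74, 2.74]. Speed limits (rad/s): [2.22, 2.22, 3.01, 3.01, 3.14, 3.14, 3.14].

### API

Orientations are given as a rotation vector (axis times angle).
In Python, from cell import * gives the robot as it stands.
- The arm moves only by the tool drive_tool, never from a script. Its argument "increments" is a list of rows, each an object of numbers: "grip": the gripper's target within -1 to 1 (shut at 1, half-way at 0, fully open at -1); "tx", "ty", "tz": the shift along the world's x, y, z normalised to -1 to 1, where 1 is 400 mm; "turn": the turn about the world's z normalised to -1 to 1, where 1 is 60 degrees. In form: [{"grip": .., "tx": .., "ty": .., "tz": .., "turn": ..}, ...]. A call has 1 to 20 rows; each row is the pose to reach, as a shift and turn from the pose measured when the call began; what a row does not reach only later rows make up. A row lasts 1/10 s, in which the tool goes at most 50 mm and 8.59 degrees, less where a joint would pass 70% of its speed; a pose out of reach is approached as far as the arm can. A call with a number of a shift or a turn outside -1 to 1 is refused whole. A call with a gripper value outside its range is refused whole. The fingers move at their own pace and stop on an object; "newtons" is the grip in N (left out, the last holds). Time passes only in rows, so rows that repeat a pose let the fingers close. It gives the time, the measured TCP pose, the force and the opening at its end, in the units of the state.
- observe(): the state, without advancing time (a new reading comes with each control period).
- get_image(name): name is "scene" or "top"; returns the picture (400x640x3 uint8, red, green, blue); there is no depth.
- camera_info(name): a dict with "fx", "fy", "cx", "cy" (pixels), "eye" and "rotation" of the camera in the world. Camera axes: x right, y down, z forward; pixel columns grow to the right and rows downward; lengths in m; the calibration is good to about 2 mm. A picture is of the moment at which its call begins. camera_info takes no time and is no camera call.
- sign_off(): hands the job in, once; it reports no verdict.
The state is a dict: "clock": time; "joints": joint angles; "dq": joint speeds; "joint_efforts": joint torques, N m; "position": TCP position; "ee_rot": TCP orientation; "force": force on the tool from outside, world axes, zero at the start; "ft_torque": the same for the moment, N m; "width": opening from 0.0 (shut) to 1.0 (fully open).
Only numpy, scipy, OpenCV 4.12 (cv2) and the standard library are available. Lean on these libraries where they do the work, as an engineer would, in place of code of your own. Each camera call takes 0.05 s, during which the arm holds its last target. There are 200 camera calls.

### The job

Fit the loose white divider into the groove pair of the slab-casting frame that is marked by the small steel clip. Take it from the wooden stand, slide it edgewise down into the grooves a little way and let go of it while it still stands proud; then push its top edge down past the spring plungers until it stops dead, flush with the rim, and bed it with a firm push of about 25 N, held for a moment, without ramming it. Leave the two fitted dividers and the things around as they are.

Things in the scene. Friction and masses are not known exactly. Their poses are not given: they have to be found in the camera images.
- loose_divider_mid (a point): centre of the loose divider, half-way up: plain white plastic plate, 160 mm long (own x), 8 thick (own y), 50 high (own z, up), 0.11 kg, same either end first; lower corners rounded (6 mm), a 2.5 mm deep notch in each end 25 to 35 mm above its lower edge. At the start it stands on its long edge in the stand, centre 30 mm above the worktop, its upper 31 mm free
- stand: fixed light wooden stand, 110 x 50 x 24 mm, origin at the centre of its underside; an 11 mm wide slot along its own x, floor 5 mm up, holds the loose divider
- frame: fixed aluminium slab-casting frame, open on top, 187 x 142 x 56 mm, origin under its centre, z up; base 6 mm thick. The end walls (across own x) have four facing pairs of vertical, open-topped grooves at own y = -36, -12, 12, 36 mm, each 10 mm wide and running down to the base; 163 mm between groove floors of a pair, 148 mm between inner wall faces
- clip: small fixed bent steel clip hooked over the end wall at the frame's +x end; it marks the groove pair to fill. Its origin is not on it but at the middle of that groove pair, on the frame's inner floor (6 mm above the worktop); axes as the frame's: the groove floors lie at own x = +-81.5 mm, y = 0. A divider that is home has its centre 25 mm above this point, its top edge 50 mm above, flush with the rim
- divider_a_mid (a point): centre of a fitted divider, same plate as the loose one, loosely seated in another groove pair, flush with the rim
- divider_b_mid (a point): centre of the other fitted divider, the same
- nozzle: bystander: loose pale conical icing nozzle, 34 mm wide, 38 mm high, origin under its centre
- tape_roll: bystander: loose roll of tape lying flat, 100 mm wide, 25 mm high, origin under its centre
- foil_half_egg: bystander: loose half egg in silver foil, 119 x 164 x 67 mm, origin under its centre
- frame_rim (a point): centre of the frame's rim plane, 56 mm above its underside. 20 mm below the rim a sprung round nose in every groove presses on the divider's end: it drags (3 to 12 N in all to push a divider down), holds a divider up once its lower edge is about 25 mm below the rim, and springs into the notch when the divider is home. Below that the divider stands hard on the base
- clip_tip (a point): top of the clip's upright round-topped tongue, 9 mm wide, 17 mm above the rim, 83 mm along own x from the middle of the marked groove pair
Not all that is in view belongs to the job. What is shaped like the part that bears loose_divider_mid but blue is not meant.

How it is judged:
On the way, in this order (a step that is already met when the one before it is completed fails the run):
1. the divider stands in the marked grooves, let go of, its top still at least 10 mm above the rim (contact force between the fingers and loose_divider below 0.1 N and x of loose_divider_mid in the frame of clip between -0.006 and 0.006 m and y of loose_divider_mid in the frame of clip between -0.008 and 0.008 m and z of loose_divider_mid in the frame of clip between 0.035 and 0.072 m), for 0.1 s.
2. the divider, down at the rim, is bedded by a firm push: it bears on the frame with over 12 N (contact force between loose_divider and frame above 12 N and z of loose_divider_mid in the frame of clip below 0.027 m), for 0.1 s.
At the end, for the whole second after the job is handed in: The loose divider is home in the groove pair marked by the clip: its centre within 4 mm along and 3 mm across the middle of the pair, its top edge within 1.5 mm of flush with the rim, level within 0.03 rad and upright within 0.06 rad, at rest; both fitted dividers are within 4 mm of where they were (x of loose_divider_mid in the frame of clip between -0.004 and 0.004 m and y of loose_divider_mid in the frame of clip between -0.003 and 0.003 m and z of loose_divider_mid in the frame of clip between 0.023 and 0.0265 m and angle between the x axis of loose_divider_mid and the x axis of frame, either way round below 0.03 rad and angle between loose_divider_mid's own z axis and vertical below 0.06 rad and linear speed of loose_divider below 0.02 m/s and distance of each of divider_a_mid, divider_b_mid from where it was at the start of the episode below 0.004 m); the robot touches nothing.
It fails at once if the divider is rammed: it bears on the frame with more than 100 N (contact force between loose_divider and frame above 100 N).
It fails at once if a fitted divider is pulled or knocked 8 mm out of place (distance of any of divider_a_mid, divider_b_mid from where it was at the start of the episode above 0.008 m).
It fails at once if a bystander (nozzle, tape roll, foil half egg) is moved by 20 mm (distance of any of nozzle, tape_roll, foil_half_egg from where it was at the start of the episode above 0.02 m).
It also fails if it takes over 45 s, if anything falls off the work surface, if the arm or the gripper's body presses on something with over 40 N, if the wrist force passes 120 N, or if a joint passes its speed limit or range.

## Working session

There is one attempt and no reset: what is moved stays moved. The work goes in short steps, Python scripts to look and compute and a tool call to move; the robot and the scene stay as the last step left them, time stands still between calls to the robot, and variables do not carry over. Pictures are saved under pics/ and viewed, about 8 in all and at most 12, crops included, and the job is handed in when it is done.

Besides the shell and the picture viewer there is one more tool, called by a JSON object that holds its "name" and its "arguments". drive_tool: Moves the arm, as the interface text tells. Its arguments: {"type":"object","properties":{"increments":{"type":"array","items":{"type":"object","properties":{"grip":{"type":"number"},"tx":{"type":"number"},"ty":{"type":"number"},"tz":{"type":"number"},"turn":{"type":"number"}}}},"newtons":{"type":"number"}},"required":["increments"]}

```bash
ls; mkdir -p pics; cat > h.py <<'E'
from cell import *
import numpy as np, cv2
def ray(name,u,v):
    c=camera_info(name); R=np.array(c['rotation'])
    d=R@np.array([(u-c['cx'])/c['fx'],(v-c['cy'])/c['fy'],1.]); return np.array(c['eye']),d
def onz(name,u,v,z):
    e,d=ray(name,u,v); return e+d*(z-e[2])/d[2]
def proj(name,p):
    c=camera_info(name); R=np.array(c['rotation']); q=R.T@(np.array(p)-np.array(c['eye']))
    return np.array([c['fx']*q[0]/q[2]+c['cx'],c['fy']*q[1]/q[2]+c['cy']])
def snap(name,fn):
    im=get_image(name); cv2.imwrite('pics/'+fn,cv2.cvtColor(im,cv2.COLOR_RGB2BGR)); return im
E
python3 - <<'E'
from h import *
import sys
for n in ('scene','top'):
    snap(n,n+'0.png'); c=camera_info(n); print(n,c['fx'],c['cx'],c['cy'],c['eye'],np.round(c['rotation'],3).tolist())
s=observe();print(s)
import cell
print([k for k in dir(cell) if not k.startswith('_')], getattr(cell,'grip_point_offset',None))
E
```

```text
pics
scene 415.3019633684532 319.02970421472514 200.89696419809349 [ 0.24350652 -0.78331317  0.71494192] [-2.299, 0.538, -0.207]
top 425.0180611030952 316.7051481684594 197.92199030787023 [ 0.41778797 -0.19336363  1.09702129] [-2.138, 2.203, -0.09]
{'clock': 0.1, 'joints': array([-1.32061626,  0.43516362,  0.02497959,  1.5740259 , -0.0115906 ,
        1.13400757, -0.07509241]), 'dq': array([ 5.29052576e-04, -1.77568527e-03, -6.04782260e-05, -1.83875077e-03,
        3.57574732e-04, -1.12865769e-03, -1.90634392e-03]), 'joint_efforts': array([ 3.87810229e-03, -6.69132400e+01,  9.88493487e-01, -3.15144861e+01,
       -6.04976923e-02,  3.73188104e-02,  4.32644742e-05]), 'position': array([0.21583602, 0.58604393, 0.22600947]), 'ee_rot': array([-5.51354639e-01, -3.09271628e+00,  2.28568119e-03]), 'force': array([ 0.1090091 , -0.39154749,  0.13071114]), 'ft_torque': array([-0.00854398, -0.01247641, -0.01021353]), 'width': 1.0011574390967264}
['PlanningError', 'camera_info', 'get_image', 'grip_point_offset', 'observe', 'sign_off'] 0.0188
```

View pics/scene0.png

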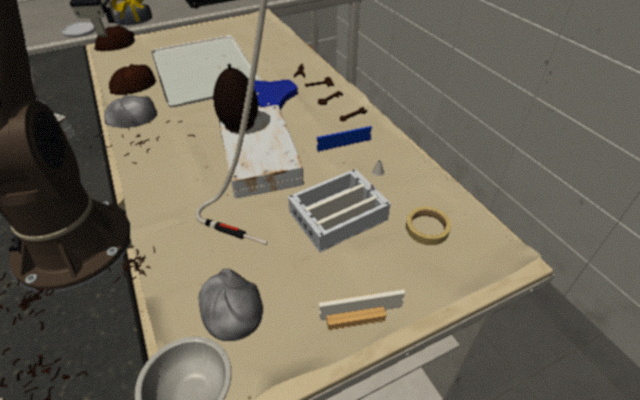

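View pics/top0.png

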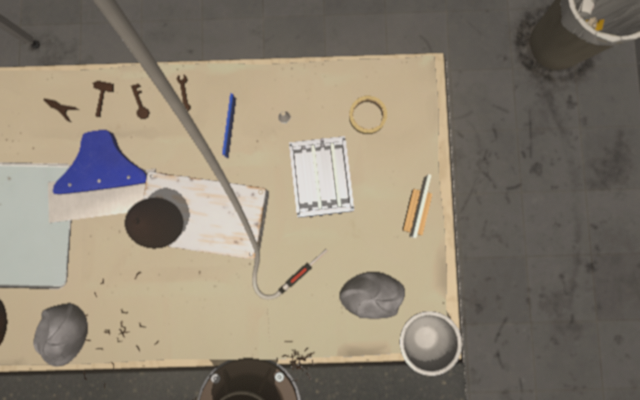

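The white plate at top (422,206) / scene (362,303) standing in the wooden stand is the one meant. The plate at top (229,125) / scene (344,138) is blue, so it's the decoy. The frame is at top (321,176). Next I'll confirm the clip in enlarged crops and triangulate the hanging cable.

```bash
sed -i "s/R=np.array(c\['rotation'\])/R=cv2.Rodrigues(np.array(c['rotation']))[0]/" h.py
python3 - <<'E'
from h import *
s=cv2.imread('pics/scene0.png');t=cv2.imread('pics/top0.png')
a=cv2.resize(s[165:255,280:400],None,fx=4,fy=4,interpolation=cv2.INTER_CUBIC)
b=cv2.resize(t[130:250,280:440],None,fx=4,fy=4,interpolation=cv2.INTER_CUBIC)
W=np.zeros((480,480+640,3),np.uint8);W[:360,:480]=a;W[:480,480:]=b
cv2.imwrite('pics/crop1.png',cv2.resize(W,None,fx=.714,fy=.714,interpolation=cv2.INTER_AREA))
# cable: top points; epipolar match with scene line points
sc=np.array([[265,0],[262,30],[255,80],[247,120],[238,160],[225,190],[200,213]],float)
f=np.linspace(0,1,200);poly=np.vstack([a+(b-a)*f[:,None] for a,b in zip(sc[:-1],sc[1:])])
for tp in [(105,5),(140,55),(170,103),(200,145),(225,185),(245,222),(257,250),(260,290)]:
    e,d=ray('top',*tp);best=[]
    for z in np.arange(0,1.0,.01):
        p=e+d*(z-e[2])/d[2];q=proj('scene',p);best.append((np.min(np.linalg.norm(poly-q,axis=1)),*p))
    print(tp,np.round(min(best),3))
for n,l,z in [('top',[(290,143),(346,138),(354,210),(298,216)],.056),('top',[(430,176),(414,237)],.055),('scene',[(320,306),(404,292)],.055),('top',[(321,176)],.056),('scene',[(339,204)],.056)]:
    for p in l: print(n,p,np.round(onz(n,*p,z),4))
print(proj('scene',[.216,.587,.227]),proj('top',[.216,.587,.227]))
E
```

```text
(105, 5) [103.582   0.839   0.177   0.38 ]
(140, 55) [80.184  0.736  0.105  0.4  ]
(170, 103) [5.4287e+01 6.4300e-01 4.7000e-02 4.2000e-01]
(200, 145) [ 3.0464e+01  5.6700e-01 -8.0000e-03  4.4000e-01]
(225, 185) [ 4.715  0.501 -0.049  0.45 ]
(245, 222) [ 0.549  0.45  -0.05   0.29 ]
(257, 250) [ 0.348  0.392 -0.048  0.13 ]
(260, 290) [ 0.066  0.288 -0.035  0.   ]
top (290, 143) [ 0.6526 -0.1239  0.056 ]
top (346, 138) [ 0.6608 -0.2636  0.056 ]
top (354, 210) [ 0.4807 -0.2768  0.056 ]
top (298, 216) [ 0.4702 -0.1391  0.056 ]
top (430, 176) [ 0.5591 -0.4673  0.055 ]
top (414, 237) [ 0.4105 -0.4203  0.055 ]
scene (320, 306) [ 0.4121 -0.4231  0.055 ]
scene (404, 292) [ 0.5635 -0.466   0.055 ]
top (321, 176) [ 0.5673 -0.1985  0.056 ]
scene (339, 204) [ 0.5636 -0.2109  0.056 ]
[107.04115638  28.12347817] [-64.68475047 349.32670135]
```

View pics/crop1.png

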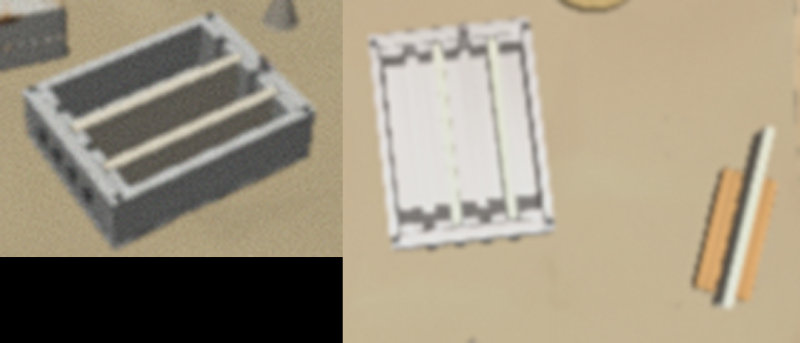

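The enlarged crop shows the clip as a dark tongue at crop (463,33), or top pixel (322,141). It sits over the groove between the two fitted dividers, at own y of about -12 mm. The white plate is in the wooden stand at crop (745,220).

Measured positions:
- **Plate:** centre about (0.487, -0.444). The two views agree to 3 mm, and the yaw is about -16.7°.
- **Cable:** it rises from (0.29, -0.04, 0) to (0.50, -0.05, 0.45), so I'll cross inside it, high and close to the base.

{"name": "drive_tool", "arguments": {"increments": [{"tx": -0.01,"ty": -0.07,"tz": 0.1,"grip": -1},{"tx": -0.02,"ty": -0.14,"tz": 0.18,"grip": -1},{"tx": -0.04,"ty": -0.21,"tz": 0.26,"grip": -1},{"tx": -0.05,"ty": -0.28,"tz": 0.34,"grip": -1},{"tx": -0.06,"ty": -0.36,"tz": 0.42,"grip": -1},{"tx": -0.07,"ty": -0.44,"tz": 0.5,"grip": -1},{"tx": -0.08,"ty": -0.52,"tz": 0.56,"grip": -1},{"tx": -0.06,"ty": -0.58,"tz": 0.58,"grip": -1},{"tx": -0.06,"ty": -0.58,"tz": 0.58,"grip": -1},{"tx": -0.06,"ty": -0.58,"tz": 0.58,"grip": -1}]}}

```text
invalid input
```

{"name": "drive_tool", "arguments": {"increments": [{"grip": -1.0,"tx": -0.01,"ty": -0.07,"tz": 0.1,"turn": 0.0},{"grip": -1.0,"tx": -0.02,"ty": -0.14,"tz": 0.18,"turn": 0.0},{"grip": -1.0,"tx": -0.04,"ty": -0.21,"tz": 0.26,"turn": 0.0},{"grip": -1.0,"tx": -0.05,"ty": -0.28,"tz": 0.34,"turn": 0.0},{"grip": -1.0,"tx": -0.06,"ty": -0.36,"tz": 0.42,"turn": 0.0},{"grip": -1.0,"tx": -0.07,"ty": -0.44,"tz": 0.5,"turn": 0.0},{"grip": -1.0,"tx": -0.08,"ty": -0.52,"tz": 0.56,"turn": 0.0},{"grip": -1.0,"tx": -0.06,"ty": -0.58,"tz": 0.58,"turn": 0.0},{"grip": -1.0,"tx": -0.06,"ty": -0.58,"tz": 0.58,"turn": 0.0},{"grip": -1.0,"tx": -0.06,"ty": -0.58,"tz": 0.58,"turn": 0.0}]}}

```text
clock: 1.1
position: [0.1918, 0.3539, 0.4581]
ee_rot: [-0.552, -3.092, 0.001]
force: [-0.2, -0.0, -0.7]
width: 0.997
```

{"name": "drive_tool", "arguments": {"increments": [{"grip": -1.0,"tx": 0.08,"ty": -0.1,"tz": 0.0,"turn": 0.0},{"grip": -1.0,"tx": 0.16,"ty": -0.2,"tz": 0.0,"turn": 0.0},{"grip": -1.0,"tx": 0.23,"ty": -0.3,"tz": 0.0,"turn": 0.0},{"grip": -1.0,"tx": 0.3,"ty": -0.41,"tz": 0.0,"turn": 0.0},{"grip": -1.0,"tx": 0.35,"ty": -0.52,"tz": 0.0,"turn": 0.0},{"grip": -1.0,"tx": 0.39,"ty": -0.64,"tz": 0.0,"turn": 0.0},{"grip": -1.0,"tx": 0.41,"ty": -0.76,"tz": 0.0,"turn": 0.0},{"grip": -1.0,"tx": 0.41,"ty": -0.88,"tz": 0.0,"turn": 0.0},{"grip": -1.0,"tx": 0.41,"ty": -0.98,"tz": 0.0,"turn": 0.0},{"grip": -1.0,"tx": 0.41,"ty": -0.98,"tz": 0.0,"turn": 0.0}]}}

```text
clock: 2.1
position: [0.3559, -0.0426, 0.4579]
ee_rot: [-0.564, -3.09, 0.001]
force: [-0.3, -0.4, -0.0]
width: 0.998
```

{"name": "drive_tool", "arguments": {"increments": [{"grip": -1.0,"tx": -0.03,"ty": -0.12,"tz": 0.0,"turn": 0.0},{"grip": -1.0,"tx": -0.04,"ty": -0.24,"tz": 0.0,"turn": 0.0},{"grip": -1.0,"tx": -0.03,"ty": -0.36,"tz": 0.0,"turn": 0.0},{"grip": -1.0,"tx": 0.01,"ty": -0.48,"tz": 0.0,"turn": 0.0},{"grip": -1.0,"tx": 0.06,"ty": -0.6,"tz": 0.0,"turn": 0.0},{"grip": -1.0,"tx": 0.13,"ty": -0.72,"tz": 0.0,"turn": 0.0},{"grip": -1.0,"tx": 0.2,"ty": -0.83,"tz": 0.0,"turn": 0.02},{"grip": -1.0,"tx": 0.27,"ty": -0.93,"tz": -0.05,"turn": 0.04},{"grip": -1.0,"tx": 0.33,"ty": -1.0,"tz": -0.15,"turn": 0.067},{"grip": -1.0,"tx": 0.33,"ty": -1.0,"tz": -0.25,"turn": 0.067},{"grip": -1.0,"tx": 0.33,"ty": -1.0,"tz": -0.37,"turn": 0.067},{"grip": -1.0,"tx": 0.33,"ty": -1.0,"tz": -0.49,"turn": 0.067},{"grip": -1.0,"tx": 0.33,"ty": -1.0,"tz": -0.61,"turn": 0.067},{"grip": -1.0,"tx": 0.33,"ty": -1.0,"tz": -0.73,"turn": 0.067},{"grip": -1.0,"tx": 0.33,"ty": -1.0,"tz": -0.75,"turn": 0.067},{"grip": -1.0,"tx": 0.33,"ty": -1.0,"tz": -0.75,"turn": 0.067}]}}

```text
clock: 3.7
position: [0.3398, -0.3056, 0.3133]
ee_rot: [0.448, 3.075, -0.039]
force: [0.7, -0.5, -0.1]
width: 1.0
```

```bash
python3 - <<'E'
from h import *
s=snap('scene','s2.png');t=snap('top','t2.png')
cv2.imwrite('pics/c2.png',cv2.cvtColor(np.hstack([s[140:370,250:480],t[120:350,270:500]]),cv2.COLOR_RGB2BGR).repeat(1,0))
im=cv2.imread('pics/c2.png');cv2.imwrite('pics/c2.png',cv2.resize(im,None,fx=1.73,fy=1.73,interpolation=cv2.INTER_CUBIC))
o=observe();print(o['joints'].round(2),o['position'])
E
```

```text
[-1.06 -0.44  1.32  1.91  0.46  1.33  1.41] [ 0.33905889 -0.3054669   0.31303291]
```

View pics/c2.png

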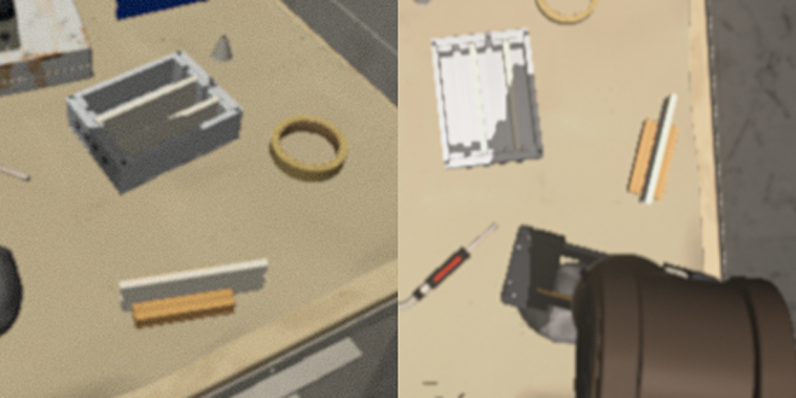

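This view shows the arm stopped short at (0.34, -0.31), with the hand over the foil egg and well clear above it. Joints 2 and 3 are at their limits because the upper arm is near vertical and joint 3 did the sweep. The plate is still free in its stand. I'll back up, rise and reach outward so that joint 1 takes over.

{"name": "drive_tool", "arguments": {"increments": [{"grip": -1.0,"tx": 0.02,"ty": 0.02,"tz": 0.1,"turn": 0.0},{"grip": -1.0,"tx": 0.05,"ty": 0.03,"tz": 0.2,"turn": 0.0},{"grip": -1.0,"tx": 0.1,"ty": 0.03,"tz": 0.25,"turn": 0.0},{"grip": -1.0,"tx": 0.18,"ty": 0.02,"tz": 0.25,"turn": 0.0},{"grip": -1.0,"tx": 0.26,"ty": 0.0,"tz": 0.25,"turn": 0.0},{"grip": -1.0,"tx": 0.34,"ty": -0.04,"tz": 0.25,"turn": 0.0},{"grip": -1.0,"tx": 0.36,"ty": -0.1,"tz": 0.25,"turn": 0.0},{"grip": -1.0,"tx": 0.36,"ty": -0.1,"tz": 0.25,"turn": 0.0}]}}

```text
clock: 4.6
position: [0.4141, -0.2961, 0.4284]
ee_rot: [0.443, 3.035, -0.071]
force: [-0.2, 0.2, 0.5]
width: 1.005
```

```bash
python3 -c "
from h import *
o=observe();print(o['joints'].round(2),o['position'],o['ee_rot'])"
```

```text
[-1.27 -0.44  1.32  1.62  0.48  1.56  1.34] [ 0.41406179 -0.29609747  0.42835995] [ 0.44319234  3.0346353  -0.07113692]
```

{"name": "drive_tool", "arguments": {"increments": [{"grip": -1.0,"tx": -0.08,"ty": 0.1,"tz": 0.03,"turn": 0.0},{"grip": -1.0,"tx": -0.15,"ty": 0.2,"tz": 0.06,"turn": 0.0},{"grip": -1.0,"tx": -0.16,"ty": 0.31,"tz": 0.07,"turn": 0.0},{"grip": -1.0,"tx": -0.15,"ty": 0.42,"tz": 0.07,"turn": 0.0},{"grip": -1.0,"tx": -0.14,"ty": 0.53,"tz": 0.07,"turn": 0.0},{"grip": -1.0,"tx": -0.14,"ty": 0.64,"tz": 0.07,"turn": 0.0},{"grip": -1.0,"tx": -0.14,"ty": 0.75,"tz": 0.07,"turn": 0.0},{"grip": -1.0,"tx": -0.16,"ty": 0.86,"tz": 0.07,"turn": 0.0},{"grip": -1.0,"tx": -0.2,"ty": 0.98,"tz": 0.07,"turn": 0.0},{"grip": -1.0,"tx": -0.2,"ty": 0.98,"tz": 0.07,"turn": 0.0},{"grip": -1.0,"tx": -0.2,"ty": 0.98,"tz": 0.07,"turn": 0.0}]}}

```text
clock: 5.7
position: [0.334, 0.0956, 0.4558]
ee_rot: [0.443, 3.035, -0.074]
force: [0.0, -1.0, 1.3]
width: 1.0
```

```bash
python3 -c "
from h import *
o=observe();print(o['joints'].round(2),o['position'],o['ee_rot'])
print(cv2.Rodrigues(o['ee_rot'])[0].round(3))"
```

```text
[-1.   -0.24  0.35  1.76  0.17  1.58  0.63] [0.33400366 0.09564786 0.45583818] [ 0.4426829   3.03547989 -0.07400156]
[[-0.956  0.287  0.065]
 [ 0.283  0.957 -0.058]
 [-0.079 -0.037 -0.996]]
```

{"name": "drive_tool", "arguments": {"increments": [{"grip": -1.0,"tx": -0.06,"ty": 0.11,"tz": 0.0,"turn": 0.0},{"grip": -1.0,"tx": -0.12,"ty": 0.22,"tz": 0.0,"turn": 0.0},{"grip": -1.0,"tx": -0.2,"ty": 0.32,"tz": 0.0,"turn": 0.0},{"grip": -1.0,"tx": -0.27,"ty": 0.42,"tz": 0.0,"turn": 0.0},{"grip": -1.0,"tx": -0.34,"ty": 0.53,"tz": 0.0,"turn": 0.0},{"grip": -1.0,"tx": -0.34,"ty": 0.65,"tz": -0.05,"turn": 0.0},{"grip": -1.0,"tx": -0.32,"ty": 0.77,"tz": -0.1,"turn": 0.0},{"grip": -1.0,"tx": -0.31,"ty": 0.89,"tz": -0.15,"turn": 0.0},{"grip": -1.0,"tx": -0.29,"ty": 0.98,"tz": -0.2,"turn": 0.0},{"grip": -1.0,"tx": -0.29,"ty": 0.98,"tz": -0.2,"turn": 0.0}]}}

```text
clock: 6.7
position: [0.2199, 0.4894, 0.3703]
ee_rot: [0.444, 3.036, -0.086]
force: [0.4, 0.4, -0.1]
width: 1.003
```

```bash
cat > st.py <<'E'
from h import *
o=observe();print(o['joints'].round(2),o['position'].round(4));print(cv2.Rodrigues(o['ee_rot'])[0].round(3).tolist(),o['force'].round(1))
E
python3 st.py
```

```text
[-1.24  0.23 -0.08  1.52  0.1   1.44 -0.05] [0.2199 0.4894 0.3703]
[[-0.956, 0.288, 0.063], [0.284, 0.957, -0.065], [-0.079, -0.045, -0.996]] [ 0.4  0.4 -0.1]
```

{"name": "drive_tool", "arguments": {"increments": [{"grip": -1.0,"tx": 0.08,"ty": 0.1,"tz": -0.05,"turn": 0.0},{"grip": -1.0,"tx": 0.2,"ty": 0.08,"tz": -0.1,"turn": 0.0},{"grip": -1.0,"tx": 0.32,"ty": 0.01,"tz": -0.1,"turn": 0.0},{"grip": -1.0,"tx": 0.42,"ty": -0.06,"tz": -0.1,"turn": 0.0},{"grip": -1.0,"tx": 0.52,"ty": -0.14,"tz": -0.1,"turn": 0.0},{"grip": -1.0,"tx": 0.61,"ty": -0.23,"tz": -0.1,"turn": 0.0},{"grip": -1.0,"tx": 0.7,"ty": -0.33,"tz": -0.1,"turn": 0.0},{"grip": -1.0,"tx": 0.77,"ty": -0.44,"tz": -0.1,"turn": 0.0},{"grip": -1.0,"tx": 0.83,"ty": -0.55,"tz": -0.1,"turn": 0.0},{"grip": -1.0,"tx": 0.88,"ty": -0.66,"tz": -0.1,"turn": 0.0},{"grip": -1.0,"tx": 0.92,"ty": -0.78,"tz": -0.1,"turn": 0.0},{"grip": -1.0,"tx": 0.92,"ty": -0.8,"tz": -0.1,"turn": 0.0}]}}

```text
clock: 7.9
position: [0.5901, 0.1606, 0.3311]
ee_rot: [0.458, 3.032, -0.09]
force: [1.0, 0.5, -1.3]
width: 0.998
```

```bash
python3 st.py
```

```text
[-0.51  0.32  0.14  1.49  0.05  1.3   0.88] [0.5901 0.1606 0.3311]
[[-0.953, 0.297, 0.064], [0.292, 0.954, -0.069], [-0.082, -0.047, -0.996]] [ 1.   0.5 -1.3]
```

{"name": "drive_tool", "arguments": {"increments": [{"grip": -1.0,"tx": -0.1,"ty": -0.03,"tz": 0.07,"turn": 0.0},{"grip": -1.0,"tx": -0.21,"ty": -0.05,"tz": 0.14,"turn": 0.0},{"grip": -1.0,"tx": -0.32,"ty": -0.09,"tz": 0.2,"turn": 0.0},{"grip": -1.0,"tx": -0.43,"ty": -0.13,"tz": 0.26,"turn": 0.0},{"grip": -1.0,"tx": -0.53,"ty": -0.19,"tz": 0.3,"turn": 0.0},{"grip": -1.0,"tx": -0.56,"ty": -0.31,"tz": 0.3,"turn": 0.0},{"grip": -1.0,"tx": -0.56,"ty": -0.43,"tz": 0.3,"turn": 0.0},{"grip": -1.0,"tx": -0.57,"ty": -0.55,"tz": 0.3,"turn": 0.0},{"grip": -1.0,"tx": -0.57,"ty": -0.67,"tz": 0.3,"turn": 0.0},{"grip": -1.0,"tx": -0.57,"ty": -0.79,"tz": 0.3,"turn": 0.0},{"grip": -1.0,"tx": -0.57,"ty": -0.82,"tz": 0.3,"turn": 0.0}]}}

```text
clock: 9.0
position: [0.3595, -0.1745, 0.4516]
ee_rot: [0.474, 3.029, -0.09]
force: [-0.1, 0.3, 0.2]
width: 0.996
```

```bash
python3 st.py
```

```text
[-0.37 -0.19  0.51  1.73  0.15  1.5   1.4 ] [ 0.3595 -0.1745  0.4516]
[[-0.95, 0.307, 0.065], [0.302, 0.951, -0.069], [-0.083, -0.046, -0.995]] [-0.1  0.3  0.2]
```

{"name": "drive_tool", "arguments": {"increments": [{"grip": -1.0,"tx": 0.1,"ty": -0.06,"tz": 0.0,"turn": 0.0},{"grip": -1.0,"tx": 0.21,"ty": -0.11,"tz": 0.0,"turn": 0.0},{"grip": -1.0,"tx": 0.31,"ty": -0.19,"tz": -0.05,"turn": 0.0},{"grip": -1.0,"tx": 0.35,"ty": -0.3,"tz": -0.1,"turn": 0.0},{"grip": -1.0,"tx": 0.35,"ty": -0.41,"tz": -0.15,"turn": 0.0},{"grip": -1.0,"tx": 0.34,"ty": -0.53,"tz": -0.22,"turn": 0.02},{"grip": -1.0,"tx": 0.32,"ty": -0.63,"tz": -0.3,"turn": 0.02},{"grip": -1.0,"tx": 0.32,"ty": -0.67,"tz": -0.41,"turn": 0.02},{"grip": -1.0,"tx": 0.32,"ty": -0.67,"tz": -0.53,"turn": 0.02},{"grip": -1.0,"tx": 0.32,"ty": -0.67,"tz": -0.65,"turn": 0.02},{"grip": -1.0,"tx": 0.32,"ty": -0.67,"tz": -0.68,"turn": 0.02},{"grip": -1.0,"tx": 0.32,"ty": -0.67,"tz": -0.68,"turn": 0.02}]}}

```text
clock: 10.2
position: [0.4856, -0.4428, 0.1787]
ee_rot: [0.445, 3.035, -0.087]
force: [-0.1, -0.1, 0.5]
width: 0.998
```

```bash
python3 st.py
```

```text
[ 0.19  0.54  0.7   1.68 -0.41  0.97  2.3 ] [ 0.4856 -0.4428  0.1787]
[[-0.955, 0.288, 0.063], [0.284, 0.956, -0.066], [-0.08, -0.045, -0.996]] [-0.1 -0.1  0.5]
```

```bash
python3 - <<'E'
from h import *
for n,box,f in (('top',(400,165,445,245),'top0'),('scene',(305,280,415,320),'scene0'),('top',(280,125,365,225),'top0'),('scene',(285,165,395,250),'scene0')):
    im=cv2.imread('pics/'+f+'.png').astype(int);x0,y0,x1,y1=box;c=im[y0:y1,x0:x1]
    b,g,r=c[...,0],c[...,1],c[...,2]
    fr = box[0]<300
    m=((r-b>9)&(r-b<45)&(g>170)&(g-b>8)) if fr else ((r-b<45)&(g>165))
    k,l,st,ce=cv2.connectedComponentsWithStats(m.astype(np.uint8),connectivity=8)
    for i in range(1,k):
        if st[i,4]<40: continue
        v,u=np.where(l==i); rc=cv2.minAreaRect(np.float32(np.c_[u+x0,v+y0])); p=cv2.boxPoints(rc)
        d=np.argsort([np.linalg.norm(p[0]-p[j]) for j in (1,2,3)])
        near=1+d[0]; oth=[j for j in (1,2,3) if j!=near]
        A=(p[0]+p[near])/2;B=(p[oth[0]]+p[oth[1]])/2
        wa,wb=onz(n,*A,.0555),onz(n,*B,.0555); 
        if wa[0]>wb[0]: wa,wb=wb,wa
        dd=wb-wa
        print(n,fr,st[i,4],A,B,'ctr',((wa+wb)/2)[:2].round(4),'len',np.linalg.norm(dd).round(4),'yaw',np.degrees(np.arctan2(dd[1],dd[0])).round(2))
E
```

```text
top False 249 [413.57965 238.65517] [430.11743 173.53777] ctr [ 0.4858 -0.4434] len 0.1659 yaw -17.1
scene False 389 [318.00934 304.0585 ] [405.02185 290.1365 ] ctr [ 0.4889 -0.441 ] len 0.1632 yaw -16.18
top True 45 [322.9558 137.3363] [344.9912  135.86728] ctr [ 0.6654 -0.2339] len 0.055 yaw -87.96
top True 163 [289.08276 212.50691] [295.16553 139.51381] ctr [ 0.5703 -0.1272] len 0.1827 yaw -6.13
top True 112 [346.5762  139.84459] [353.67386 211.83498] ctr [ 0.5662 -0.2704] len 0.1802 yaw 3.46
top True 236 [331.74124 142.91943] [338.6025  206.04321] ctr [ 0.5706 -0.2336] len 0.1584 yaw 4.21
top True 144 [312.2308  144.84615] [317.26157 185.0923 ] ctr [ 0.5957 -0.1838] len 0.1017 yaw 5.36
scene True 71 [296.8965  191.74136] [349.82755 170.56894] ctr [ 0.5685 -0.1262] len 0.1457 yaw 4.07
scene True 185 [305.10968 209.24568] [363.9834  182.96278] ctr [ 0.5692 -0.1832] len 0.1607 yaw 5.67
scene True 183 [315.98068 222.9569 ] [376.01932 196.04301] ctr [ 0.572  -0.2323] len 0.1586 yaw 4.69
```

{"name": "drive_tool", "arguments": {"increments": [{"grip": -1.0,"tx": 0.005,"ty": 0.0,"tz": -0.1,"turn": 0.0},{"grip": -1.0,"tx": 0.005,"ty": 0.0,"tz": -0.2,"turn": 0.0},{"grip": -1.0,"tx": 0.005,"ty": 0.0,"tz": -0.28,"turn": 0.0},{"grip": -1.0,"tx": 0.005,"ty": 0.0,"tz": -0.33,"turn": 0.0},{"grip": -1.0,"tx": 0.005,"ty": 0.0,"tz": -0.37,"turn": 0.0},{"grip": -1.0,"tx": 0.005,"ty": 0.0,"tz": -0.37,"turn": 0.0},{"grip": -1.0,"tx": 0.005,"ty": 0.0,"tz": -0.37,"turn": 0.0}], "newtons": 20}}

```text
clock: 10.9
position: [0.4886, -0.4439, 0.0327]
ee_rot: [0.445, 3.033, -0.089]
force: [-0.2, -0.1, -0.2]
width: 1.0
```

{"name": "drive_tool", "arguments": {"increments": [{"grip": 1.0,"tx": 0.0,"ty": 0.0,"tz": 0.0,"turn": 0.0},{"grip": 1.0,"tx": 0.0,"ty": 0.0,"tz": 0.0,"turn": 0.0},{"grip": 1.0,"tx": 0.0,"ty": 0.0,"tz": 0.0,"turn": 0.0},{"grip": 1.0,"tx": 0.0,"ty": 0.0,"tz": 0.0,"turn": 0.0},{"grip": 1.0,"tx": 0.0,"ty": 0.0,"tz": 0.0,"turn": 0.0},{"grip": 1.0,"tx": 0.0,"ty": 0.0,"tz": 0.0,"turn": 0.0},{"grip": 1.0,"tx": 0.0,"ty": 0.0,"tz": 0.0,"turn": 0.0},{"grip": 1.0,"tx": 0.0,"ty": 0.0,"tz": 0.0,"turn": 0.0},{"grip": 1.0,"tx": 0.0,"ty": 0.0,"tz": 0.0,"turn": 0.0},{"grip": 1.0,"tx": 0.0,"ty": 0.0,"tz": 0.0,"turn": 0.0}], "newtons": 20}}

```text
clock: 11.9
position: [0.4885, -0.444, 0.0326]
ee_rot: [0.445, 3.033, -0.089]
force: [0.3, -0.5, -0.5]
width: 0.178
```

```bash
python3 st.py
```

```text
[ 0.28  0.71  0.57  1.79 -0.55  0.7   2.42] [ 0.4885 -0.444   0.0326]
[[-0.955, 0.289, 0.065], [0.284, 0.956, -0.068], [-0.082, -0.046, -0.996]] [ 0.3 -0.5 -0.5]
```

{"name": "drive_tool", "arguments": {"increments": [{"grip": 1.0,"tx": 0.0,"ty": 0.0,"tz": 0.0,"turn": 0.0},{"grip": 1.0,"tx": 0.0,"ty": 0.0,"tz": 0.0,"turn": 0.0},{"grip": 1.0,"tx": 0.0,"ty": 0.0,"tz": 0.0,"turn": 0.0},{"grip": 1.0,"tx": 0.0,"ty": 0.0,"tz": 0.0,"turn": 0.0}], "newtons": 20}}

```text
clock: 12.3
position: [0.4889, -0.443, 0.0326]
ee_rot: [0.444, 3.034, -0.087]
force: [-0.3, 5.6, 4.3]
width: 0.085
```

{"name": "drive_tool", "arguments": {"increments": [{"grip": 1.0,"tx": 0.0,"ty": 0.0,"tz": 0.05,"turn": 0.0},{"grip": 1.0,"tx": 0.0,"ty": 0.0,"tz": 0.1,"turn": 0.0},{"grip": 1.0,"tx": 0.0,"ty": 0.0,"tz": 0.2,"turn": 0.0},{"grip": 1.0,"tx": 0.0,"ty": 0.0,"tz": 0.3,"turn": 0.0},{"grip": 1.0,"tx": 0.0,"ty": 0.0,"tz": 0.35,"turn": 0.0}], "newtons": 20}}

```text
clock: 12.8
position: [0.4891, -0.4452, 0.1761]
ee_rot: [0.445, 3.03, -0.092]
force: [0.3, -0.8, -1.3]
width: 0.086
```

```bash
python3 st.py
```

```text
[ 0.19  0.55  0.7   1.68 -0.42  0.96  2.31] [ 0.4891 -0.4452  0.1761]
[[-0.955, 0.289, 0.068], [0.285, 0.956, -0.071], [-0.086, -0.048, -0.995]] [ 0.3 -0.8 -1.3]
```

{"name": "drive_tool", "arguments": {"increments": [{"grip": 1.0,"tx": 0.03,"ty": 0.08,"tz": 0.0,"turn": 0.05},{"grip": 1.0,"tx": 0.06,"ty": 0.16,"tz": 0.0,"turn": 0.1},{"grip": 1.0,"tx": 0.09,"ty": 0.25,"tz": 0.0,"turn": 0.16},{"grip": 1.0,"tx": 0.12,"ty": 0.34,"tz": 0.0,"turn": 0.22},{"grip": 1.0,"tx": 0.15,"ty": 0.43,"tz": 0.0,"turn": 0.28},{"grip": 1.0,"tx": 0.18,"ty": 0.52,"tz": 0.0,"turn": 0.33},{"grip": 1.0,"tx": 0.2,"ty": 0.59,"tz": 0.0,"turn": 0.357},{"grip": 1.0,"tx": 0.2,"ty": 0.59,"tz": -0.06,"turn": 0.357},{"grip": 1.0,"tx": 0.2,"ty": 0.59,"tz": -0.06,"turn": 0.357},{"grip": 1.0,"tx": 0.2,"ty": 0.59,"tz": -0.06,"turn": 0.357}]}}

```text
clock: 13.8
position: [0.5684, -0.2104, 0.1521]
ee_rot: [-0.123, 3.052, -0.069]
force: [0.8, -0.8, -1.7]
width: 0.083
```

```bash
python3 st.py; python3 - <<'E'
from h import *
s=snap('scene','s3.png');t=snap('top','t3.png')
a=cv2.resize(s[140:250,280:400],(480,440),interpolation=cv2.INTER_CUBIC);b=cv2.resize(t[120:230,270:350],(320,440),interpolation=cv2.INTER_CUBIC)
cv2.imwrite('pics/c3.png',cv2.cvtColor(np.hstack([a,b]),cv2.COLOR_RGB2BGR))
E
```

```text
[-0.17  0.46  0.6   1.84 -0.34  0.84  2.23] [ 0.5684 -0.2104  0.1521]
[[-0.993, -0.078, 0.088], [-0.082, 0.996, -0.042], [-0.084, -0.049, -0.995]] [ 0.8 -0.8 -1.7]
```

View pics/c3.png

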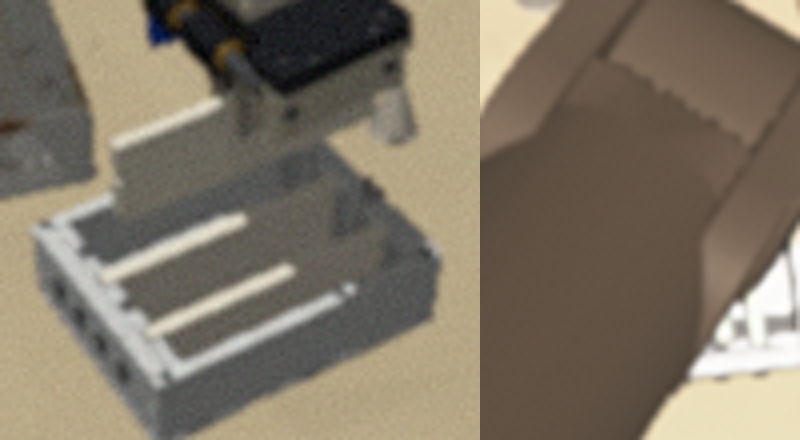

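The scene crop shows the plate held level above the frame, with its near upper corner at crop (113,147) and its near lower corner at about (118,212). I'll compare the projected corners with the picture.

```bash
python3 - <<'E'
from h import *
s=cv2.imread('pics/s3.png')
s=cv2.resize(s[140:250,280:400],(720,660),interpolation=cv2.INTER_CUBIC)
def dot(p,c):
    u=proj('scene',p); cv2.circle(s,tuple(int(round(x)) for x in ((u[0]+.5-280)*6,(u[1]+.5-140)*6)),3,c,-1)
y=np.radians(4.5);d=np.array([np.cos(y),np.sin(y),0]);n=np.array([-d[1],d[0],0])
C=np.array([.566,-.2106,.1495])
for a in(-.08,-.04,.04,.08):
  for z in(-.025,.025):
    dot(C+a*d-.004*n+[0,0,z],(0,0,255))
T=np.array([.570,-.2088,.056]);y=np.radians(4.6);d=np.array([np.cos(y),np.sin(y),0]);n=np.array([-d[1],d[0],0])
for g in(-.036,-.012,.012,.036):
  for a in(-.0815,-.074): 
   for e in (-.005,.005): dot(T+(g+.012)*n+a*d+e*n,(0,200,0))
for q in(-.0935,.0935):
  for w in(-.071,.071): dot(T+.012*n+q*d+w*n,(255,0,0))
dot(T+.083*d+[0,0,.017],(255,0,255))
cv2.imwrite('pics/c4.png',s[:600])
E
```

```text
(no output)
```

View pics/c4.png

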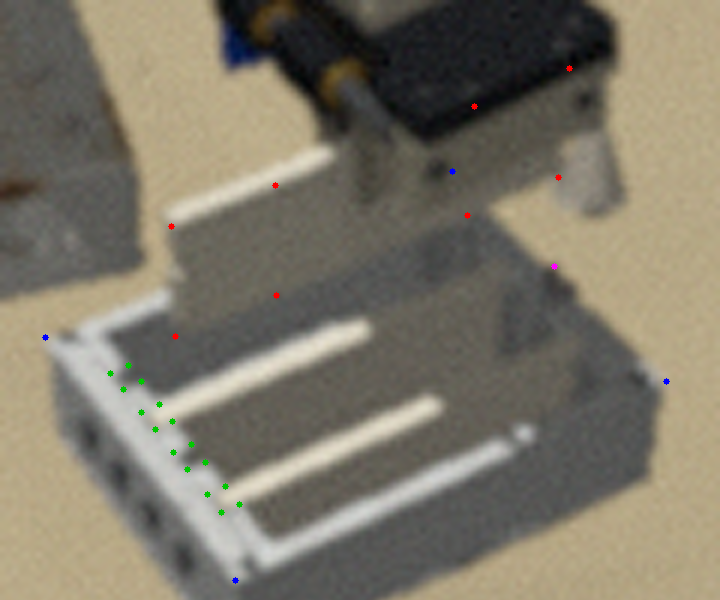

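{"name": "drive_tool", "arguments": {"increments": [{"grip": 1.0,"tx": 0.01,"ty": 0.004,"tz": -0.03,"turn": 0.0},{"grip": 1.0,"tx": 0.01,"ty": 0.004,"tz": -0.07,"turn": 0.0},{"grip": 1.0,"tx": 0.01,"ty": 0.004,"tz": -0.11,"turn": 0.0},{"grip": 1.0,"tx": 0.01,"ty": 0.004,"tz": -0.14,"turn": 0.0},{"grip": 1.0,"tx": 0.01,"ty": 0.004,"tz": -0.16,"turn": 0.0},{"grip": 1.0,"tx": 0.01,"ty": 0.004,"tz": -0.16,"turn": 0.0},{"grip": 1.0,"tx": 0.01,"ty": 0.004,"tz": -0.16,"turn": 0.0}]}}

```text
clock: 14.6
position: [0.5733, -0.2095, 0.0892]
ee_rot: [-0.122, 3.05, -0.07]
force: [-0.1, -0.0, -1.4]
width: 0.084
```

```bash
python3 st.py; python3 - <<'E'
from h import *
s=snap('scene','s5.png')[:,:,::-1]
s=cv2.resize(s[145:245,285:395],(770,700),interpolation=cv2.INTER_CUBIC)
cv2.imwrite('pics/c5.png',s[:600])
E
```

```text
[-0.13  0.55  0.54  1.89 -0.41  0.71  2.29] [ 0.5733 -0.2095  0.0892]
[[-0.993, -0.077, 0.09], [-0.081, 0.996, -0.042], [-0.087, -0.049, -0.995]] [-0.1 -0.  -1.4]
```

View pics/c5.png

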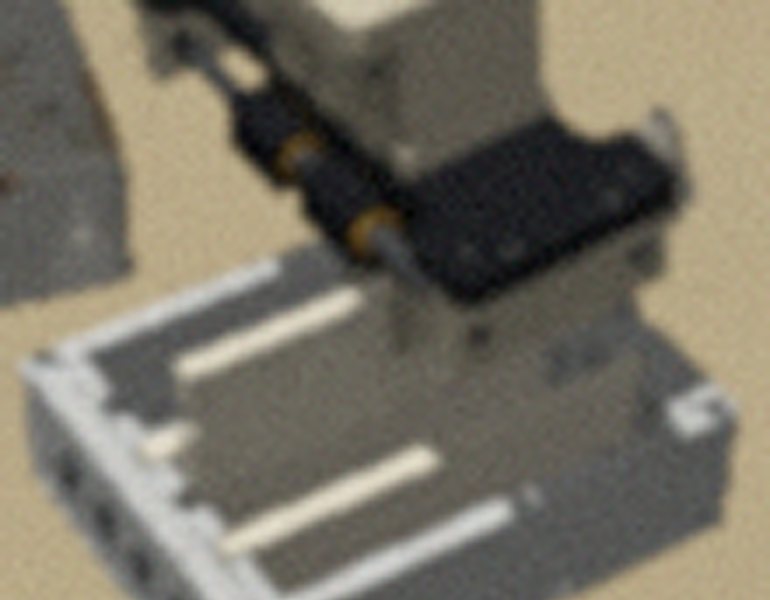

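{"name": "drive_tool", "arguments": {"increments": [{"grip": 1.0,"tx": -0.002,"ty": 0.003,"tz": -0.01,"turn": 0.0},{"grip": 1.0,"tx": -0.002,"ty": 0.003,"tz": -0.02,"turn": 0.0},{"grip": 1.0,"tx": -0.002,"ty": 0.003,"tz": -0.028,"turn": 0.0},{"grip": 1.0,"tx": -0.002,"ty": 0.003,"tz": -0.035,"turn": 0.0},{"grip": 1.0,"tx": -0.002,"ty": 0.003,"tz": -0.035,"turn": 0.0}]}}

```text
clock: 15.15
position: [0.5719, -0.2082, 0.075]
ee_rot: [-0.122, 3.05, -0.07]
force: [-3.2, 1.2, 1.2]
width: 0.086
```

```bash
python3 st.py
```

```text
[-0.12  0.56  0.53  1.9  -0.42  0.68  2.3 ] [ 0.5719 -0.2082  0.075 ]
[[-0.993, -0.077, 0.09], [-0.081, 0.996, -0.042], [-0.086, -0.049, -0.995]] [-3.2  1.2  1.2]
```

{"name": "drive_tool", "arguments": {"increments": [{"grip": 1.0,"tx": -0.005,"ty": 0.001,"tz": 0.0,"turn": 0.0},{"grip": 1.0,"tx": -0.005,"ty": 0.001,"tz": -0.008,"turn": 0.0},{"grip": 1.0,"tx": -0.005,"ty": 0.001,"tz": -0.016,"turn": 0.0},{"grip": 1.0,"tx": -0.005,"ty": 0.001,"tz": -0.016,"turn": 0.0}]}}

```text
clock: 15.55
position: [0.5698, -0.2077, 0.0681]
ee_rot: [-0.122, 3.051, -0.07]
force: [-0.6, -0.8, -1.2]
width: 0.085
```

```bash
python3 st.py; python3 - <<'E'
from h import *
s=snap('scene','s6.png')[:,:,::-1]
s=cv2.resize(s[145:245,285:395],(770,700),interpolation=cv2.INTER_CUBIC)
cv2.imwrite('pics/c6.png',s[:600])
E
```

```text
[-0.11  0.57  0.52  1.91 -0.43  0.67  2.3 ] [ 0.5698 -0.2077  0.0681]
[[-0.993, -0.077, 0.089], [-0.081, 0.996, -0.042], [-0.085, -0.049, -0.995]] [-0.6 -0.8 -1.2]
```

View pics/c6.png

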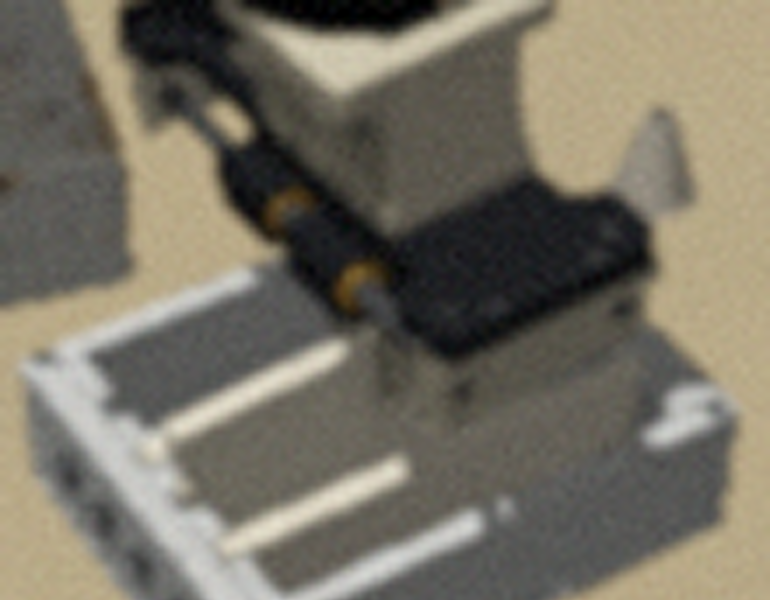

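The plate now stands in the third groove, its near end at crop (185,490), between the two fitted dividers. Forces are back to just its weight. I'll lower it slightly further and release.

{"name": "drive_tool", "arguments": {"increments": [{"grip": 1.0,"tx": 0.0,"ty": 0.0,"tz": -0.007,"turn": 0.0},{"grip": 1.0,"tx": 0.0,"ty": 0.0,"tz": -0.013,"turn": 0.0},{"grip": 1.0,"tx": 0.0,"ty": 0.0,"tz": -0.013,"turn": 0.0}]}}

```text
clock: 15.9
position: [0.5704, -0.2078, 0.063]
ee_rot: [-0.122, 3.05, -0.07]
force: [1.5, 0.2, -2.5]
width: 0.086
```

```bash
python3 st.py
```

```text
[-0.11  0.58  0.51  1.91 -0.43  0.66  2.31] [ 0.5704 -0.2078  0.063 ]
[[-0.993, -0.078, 0.09], [-0.082, 0.996, -0.042], [-0.086, -0.049, -0.995]] [ 1.5  0.2 -2.5]
```

{"name": "drive_tool", "arguments": {"increments": [{"grip": 0.2,"tx": 0.0,"ty": 0.0,"tz": 0.0,"turn": 0.0},{"grip": 0.2,"tx": 0.0,"ty": 0.0,"tz": 0.0,"turn": 0.0},{"grip": 0.2,"tx": 0.0,"ty": 0.0,"tz": 0.0,"turn": 0.0},{"grip": 0.2,"tx": 0.0,"ty": 0.0,"tz": 0.0,"turn": 0.0},{"grip": 0.2,"tx": 0.0,"ty": 0.0,"tz": 0.0,"turn": 0.0},{"grip": 0.2,"tx": 0.0,"ty": 0.0,"tz": 0.0,"turn": 0.0},{"grip": 0.2,"tx": 0.0,"ty": 0.0,"tz": 0.0,"turn": 0.0}]}}

```text
clock: 16.6
position: [0.5704, -0.2078, 0.063]
ee_rot: [-0.122, 3.05, -0.07]
force: [0.3, -1.0, 0.4]
width: 0.402
```

{"name": "drive_tool", "arguments": {"increments": [{"grip": 0.2,"tx": 0.0,"ty": 0.0,"tz": 0.05,"turn": 0.0},{"grip": 0.2,"tx": 0.0,"ty": 0.0,"tz": 0.12,"turn": 0.0},{"grip": 1.0,"tx": 0.0,"ty": 0.0,"tz": 0.15,"turn": 0.0},{"grip": 1.0,"tx": 0.0,"ty": 0.0,"tz": 0.15,"turn": 0.0},{"grip": 1.0,"tx": 0.0,"ty": 0.0,"tz": 0.15,"turn": 0.0},{"grip": 1.0,"tx": 0.0,"ty": 0.0,"tz": 0.15,"turn": 0.0},{"grip": 1.0,"tx": 0.0,"ty": 0.0,"tz": 0.15,"turn": 0.0},{"grip": 1.0,"tx": 0.0,"ty": 0.0,"tz": 0.15,"turn": 0.0}]}}

```text
clock: 17.4
position: [0.57, -0.2077, 0.1223]
ee_rot: [-0.122, 3.051, -0.07]
force: [-0.5, -0.1, -0.4]
width: 0.006
```

```bash
python3 st.py; python3 - <<'E'
from h import *
s=snap('scene','s7.png')[:,:,::-1]
s=cv2.resize(s[145:245,285:395],(770,700),interpolation=cv2.INTER_CUBIC)
cv2.imwrite('pics/c7.png',s[:600])
E
```

```text
[-0.16  0.5   0.58  1.87 -0.37  0.78  2.25] [ 0.57   -0.2077  0.1223]
[[-0.993, -0.078, 0.089], [-0.082, 0.996, -0.042], [-0.085, -0.049, -0.995]] [-0.5 -0.1 -0.4]
```

View pics/c7.png

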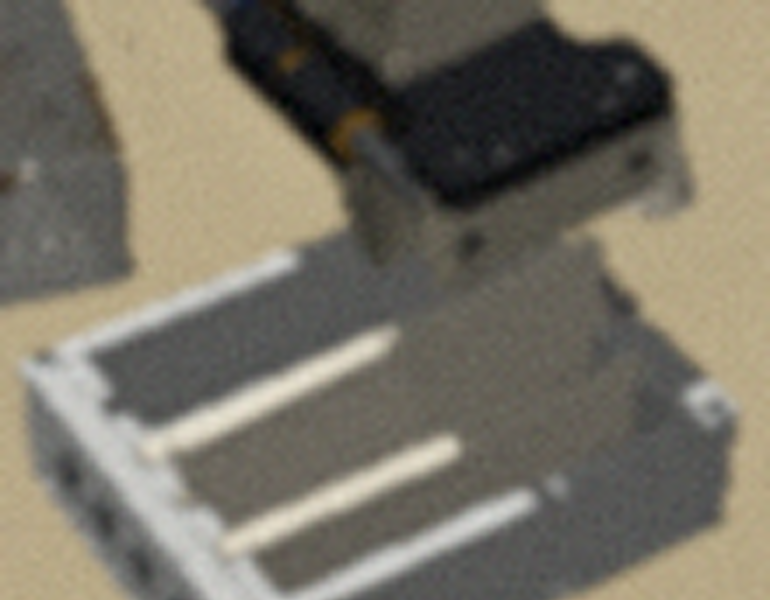

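```bash
python3 - <<'E'
from h import *
y=np.radians(4.6);d=np.array([np.cos(y),np.sin(y),0]);n=np.array([-d[1],d[0],0]);T=np.array([.570,-.2085,0])
f=lambda p:((proj('scene',p)+.5-[285,145])*7).round().tolist()
for nm,g,z in(('A',.024,.056),('B',-.024,.056),('loose proud .0855',0,.0855),('loose home',0,.056),('loose .075',0,.075)):
    print(nm,[f(T+a*d+g*n+[0,0,z]) for a in(-.08,-.03,.08)])
s=cv2.imread('pics/s7.png')[145:245,285:395]
s=cv2.resize(s,(770,700),interpolation=cv2.INTER_LANCZOS4).astype(float)
s=np.clip((s/255)**.5*255,0,255).astype(np.uint8)
cv2.imwrite('pics/c8.png',s[180:640])
E
```

```text
A [[141.0, 453.0], [277.0, 395.0], [557.0, 275.0]]
B [[218.0, 549.0], [356.0, 487.0], [643.0, 359.0]]
loose proud .0855 [[176.0, 434.0], [316.0, 374.0], [606.0, 250.0]]
loose home [[179.0, 500.0], [316.0, 440.0], [599.0, 316.0]]
loose .075 [[177.0, 458.0], [316.0, 398.0], [604.0, 274.0]]
```

View pics/c8.png

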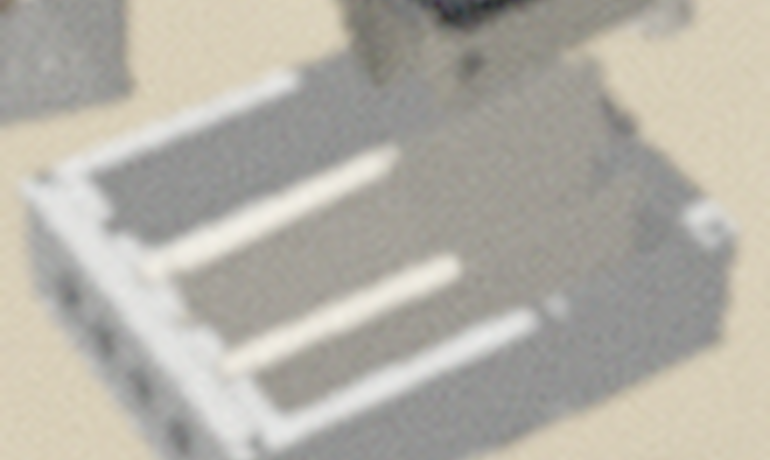

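The gamma-lifted crop confirms the plate standing proud. Its far top corner is near crop (590,240), where the model for 29 mm proud puts it at (606,250). Now I'll push with the fingers closed, in small steps.

{"name": "drive_tool", "arguments": {"increments": [{"grip": 1.0,"tx": 0.0,"ty": -0.001,"tz": -0.04,"turn": 0.0},{"grip": 1.0,"tx": 0.0,"ty": -0.001,"tz": -0.075,"turn": 0.0},{"grip": 1.0,"tx": 0.0,"ty": -0.001,"tz": -0.085,"turn": 0.0},{"grip": 1.0,"tx": 0.0,"ty": -0.001,"tz": -0.095,"turn": 0.0},{"grip": 1.0,"tx": 0.0,"ty": -0.001,"tz": -0.105,"turn": 0.0},{"grip": 1.0,"tx": 0.0,"ty": -0.001,"tz": -0.11,"turn": 0.0},{"grip": 1.0,"tx": 0.0,"ty": -0.001,"tz": -0.11,"turn": 0.0}]}}

```text
clock: 18.15
position: [0.5685, -0.2089, 0.0785]
ee_rot: [-0.12, 3.053, -0.069]
force: [-6.7, 0.0, 5.4]
width: 0.005
```

{"name": "drive_tool", "arguments": {"increments": [{"grip": 1.0,"tx": 0.0,"ty": 0.0,"tz": -0.008,"turn": 0.0},{"grip": 1.0,"tx": 0.0,"ty": 0.0,"tz": -0.016,"turn": 0.0},{"grip": 1.0,"tx": 0.0,"ty": 0.0,"tz": -0.024,"turn": 0.0},{"grip": 1.0,"tx": 0.0,"ty": 0.0,"tz": -0.03,"turn": 0.0},{"grip": 1.0,"tx": 0.0,"ty": 0.0,"tz": -0.03,"turn": 0.0}]}}

```text
clock: 18.65
position: [0.5695, -0.2117, 0.0705]
ee_rot: [-0.116, 3.048, -0.073]
force: [-12.2, -0.2, 33.9]
width: 0.006
```

```bash
python3 st.py
```

```text
[-0.11  0.57  0.52  1.91 -0.43  0.67  2.31] [ 0.5695 -0.2117  0.0705]
[[-0.993, -0.073, 0.092], [-0.078, 0.996, -0.044], [-0.088, -0.051, -0.995]] [-12.2  -0.2  33.9]
```

{"name": "drive_tool", "arguments": {"increments": [{"grip": 1.0,"tx": 0.0,"ty": 0.0,"tz": 0.05,"turn": 0.0},{"grip": 1.0,"tx": 0.0,"ty": 0.0,"tz": 0.15,"turn": 0.0},{"grip": 1.0,"tx": 0.0,"ty": 0.0,"tz": 0.25,"turn": 0.0},{"grip": 1.0,"tx": 0.0,"ty": 0.01,"tz": 0.3,"turn": 0.0},{"grip": 1.0,"tx": 0.0,"ty": 0.01,"tz": 0.3,"turn": 0.0}]}}

```text
clock: 19.15
position: [0.5718, -0.2082, 0.1942]
ee_rot: [-0.116, 3.042, -0.074]
force: [0.2, -0.6, 0.6]
width: 0.007
```

```bash
python3 st.py; python3 - <<'E'
from h import *
s=snap('scene','s9.png')[:,:,::-1]
s=cv2.resize(s[155:245,285:395],(770,630),interpolation=cv2.INTER_LANCZOS4).astype(float)
s=np.clip((s/255)**.6*255,0,255).astype(np.uint8)
y=np.radians(4.6);d=np.array([np.cos(y),np.sin(y),0]);n=np.array([-d[1],d[0],0]);T=np.array([.570,-.2085,0])
for a in(-.08,.08):
  for z in (.056,.066,.076,.086):
    u=(proj('scene',T+a*d-.004*n+[0,0,z])+.5-[285,155])*7
    cv2.circle(s,tuple(int(round(x)) for x in u),2,(0,0,255),-1)
cv2.imwrite('pics/c9.png',s[:600])
E
```

```text
[-0.21  0.42  0.64  1.8  -0.3   0.91  2.19] [ 0.5718 -0.2082  0.1942]
[[-0.992, -0.074, 0.098], [-0.078, 0.996, -0.045], [-0.095, -0.052, -0.994]] [ 0.2 -0.6  0.6]
```

View pics/c9.png

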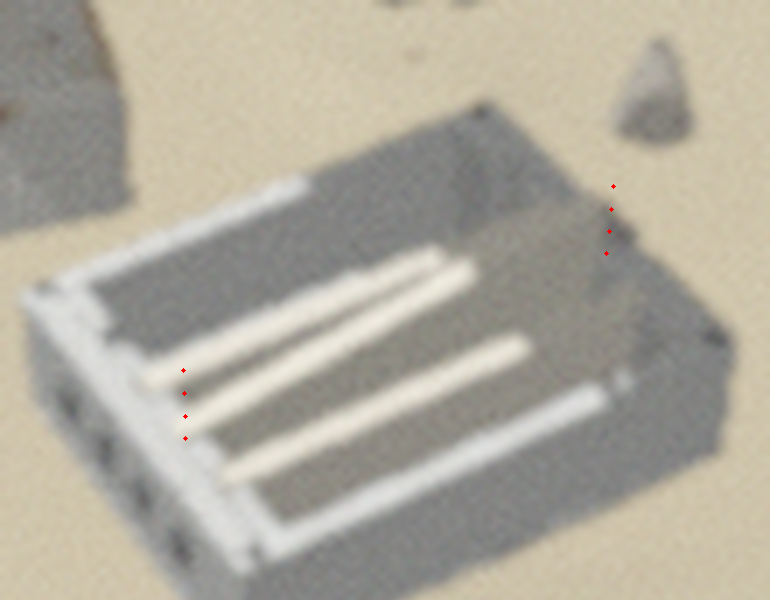

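The crop shows the divider cocked. Its near (-x) end is already at the rim at (185,433), while its far end is about 21 mm proud at (605,205). The fitted dividers haven't moved. I'll push down on the high +x end.

{"name": "drive_tool", "arguments": {"increments": [{"grip": 1.0,"tx": 0.07,"ty": 0.005,"tz": -0.05,"turn": 0.0},{"grip": 1.0,"tx": 0.132,"ty": 0.009,"tz": -0.12,"turn": 0.0},{"grip": 1.0,"tx": 0.132,"ty": 0.009,"tz": -0.2,"turn": 0.0},{"grip": 1.0,"tx": 0.132,"ty": 0.009,"tz": -0.26,"turn": 0.0},{"grip": 1.0,"tx": 0.132,"ty": 0.009,"tz": -0.26,"turn": 0.0},{"grip": 1.0,"tx": 0.132,"ty": 0.009,"tz": -0.26,"turn": 0.0}]}}

```text
clock: 19.8
position: [0.6229, -0.2044, 0.0876]
ee_rot: [-0.116, 3.046, -0.073]
force: [0.2, 0.3, 0.5]
width: 0.008
```

```bash
python3 st.py
```

```text
[-0.14  0.61  0.54  1.78 -0.42  0.76  2.25] [ 0.6229 -0.2044  0.0876]
[[-0.993, -0.074, 0.094], [-0.078, 0.996, -0.044], [-0.09, -0.051, -0.995]] [0.2 0.3 0.5]
```

{"name": "drive_tool", "arguments": {"increments": [{"grip": 1.0,"tx": 0.004,"ty": 0.0,"tz": -0.015,"turn": 0.0},{"grip": 1.0,"tx": 0.004,"ty": 0.0,"tz": -0.03,"turn": 0.0},{"grip": 1.0,"tx": 0.004,"ty": 0.0,"tz": -0.04,"turn": 0.0},{"grip": 1.0,"tx": 0.004,"ty": 0.0,"tz": -0.045,"turn": 0.0}]}}

```text
clock: 20.2
position: [0.6258, -0.2044, 0.0705]
ee_rot: [-0.116, 3.044, -0.074]
force: [1.8, 0.4, 2.1]
width: 0.004
```

{"name": "drive_tool", "arguments": {"increments": [{"grip": 1.0,"tx": 0.0,"ty": 0.0,"tz": -0.008,"turn": 0.0},{"grip": 1.0,"tx": 0.0,"ty": 0.0,"tz": -0.012,"turn": 0.0},{"grip": 1.0,"tx": 0.0,"ty": 0.0,"tz": -0.012,"turn": 0.0}]}}

```text
clock: 20.5
position: [0.6254, -0.2043, 0.0654]
ee_rot: [-0.116, 3.044, -0.073]
force: [0.1, 0.0, 0.4]
width: 0.007
```

{"name": "drive_tool", "arguments": {"increments": [{"grip": 1.0,"tx": 0.0,"ty": 0.0,"tz": -0.008,"turn": 0.0},{"grip": 1.0,"tx": 0.0,"ty": 0.0,"tz": -0.013,"turn": 0.0},{"grip": 1.0,"tx": 0.0,"ty": 0.0,"tz": -0.013,"turn": 0.0}]}}

```text
clock: 20.8
position: [0.6248, -0.2043, 0.0595]
ee_rot: [-0.116, 3.046, -0.073]
force: [0.6, 0.4, 0.7]
width: 0.003
```

```bash
python3 st.py; python3 - <<'E'
from h import *
snap('scene','s10.png')
E
```

```text
[-0.12  0.65  0.52  1.79 -0.45  0.71  2.27] [ 0.6248 -0.2043  0.0595]
[[-0.993, -0.074, 0.095], [-0.078, 0.996, -0.044], [-0.091, -0.051, -0.995]] [0.6 0.4 0.7]
```

```bash
cat > pk.py <<'E'
import sys
from h import *
def pk(fn):
    im=cv2.imread('pics/'+fn).astype(float);g=im.min(2)
    for u in (314,318,322,330,338,346):
        c=cv2.GaussianBlur(g,(3,1),0)[150:235,u]
        print(fn,u,[(v+150,int(c[v])) for v in range(1,84) if c[v]>=c[v-1] and c[v]>c[v+1] and c[v]>130])
for f in sys.argv[1:]: pk(f)
y=np.radians(4.6);d=np.array([np.cos(y),np.sin(y),0]);n=np.array([-d[1],d[0],0]);T=np.array([.570,-.2085,0])
for nm,g,z in(('A',.024,.056),('B',-.024,.056),('loose',0,.056),('loose',0,.066),('loose',0,.076)):
    P=np.array([proj('scene',T+a*d+g*n+[0,0,z]) for a in np.linspace(-.08,.08,60)])
    print(nm,z,[round(float(np.interp(u,P[:,0],P[:,1])),1) for u in (314,318,322,330,338,346)])
E
python3 pk.py s9.png s10.png
```

```text
s9.png 314 [(151, 135), (154, 139), (156, 138), (159, 135), (162, 134), (165, 136), (169, 135), (171, 132), (173, 136), (177, 132), (182, 133), (186, 185), (205, 198), (214, 194), (220, 190), (225, 191), (227, 193)]
s9.png 318 [(154, 136), (156, 138), (158, 136), (161, 137), (163, 136), (167, 135), (170, 135), (174, 133), (176, 134), (180, 134), (185, 189), (203, 198), (211, 200), (222, 187), (229, 193), (231, 195)]
s9.png 322 [(154, 137), (156, 135), (158, 136), (160, 137), (165, 138), (167, 137), (171, 137), (174, 136), (177, 133), (183, 188), (201, 198), (209, 194), (220, 191), (229, 189)]
s9.png 330 [(152, 135), (155, 135), (157, 135), (163, 136), (167, 138), (169, 139), (172, 137), (175, 138), (198, 199), (205, 200), (217, 189), (230, 186)]
s9.png 338 [(157, 135), (159, 133), (166, 137), (170, 140), (172, 136), (195, 189), (200, 200), (213, 189), (226, 199)]
s9.png 346 [(157, 133), (159, 133), (161, 133), (166, 133), (169, 134), (192, 184), (196, 196), (210, 192), (222, 187)]
s10.png 314 [(153, 139), (156, 141), (158, 138), (160, 141), (163, 139), (165, 136), (167, 135), (170, 1
[... 344 characters left out ...]
161, 139), (163, 141), (165, 139), (168, 138), (173, 138), (176, 135), (178, 136), (183, 190), (201, 200), (211, 194), (220, 195), (230, 194)]
s10.png 330 [(161, 136), (166, 142), (169, 141), (171, 139), (173, 138), (180, 187), (198, 204), (207, 192), (217, 192), (230, 186)]
s10.png 338 [(156, 135), (171, 140), (177, 163), (194, 198), (204, 194), (213, 192), (226, 204)]
s10.png 346 [(191, 201), (200, 192), (210, 190), (222, 191)]
A 0.056 [205.2, 203.5, 201.8, 198.3, 194.9, 191.5]
B 0.056 [222.9, 221.9, 220.1, 216.5, 212.9, 209.4]
loose 0.056 [214.2, 212.5, 210.7, 207.2, 203.7, 200.2]
loose 0.066 [211.0, 209.3, 207.5, 204.1, 200.6, 197.1]
loose 0.076 [207.7, 206.0, 204.3, 200.9, 197.4, 194.0]
```

The top edge of the divider now lies on the flush line to within 0.5 px at every visible column, and A and B are unchanged. Next I'll lift, move to the centre and give the bedding push.

{"name": "drive_tool", "arguments": {"increments": [{"grip": 1.0,"tx": 0.0,"ty": 0.0,"tz": 0.05,"turn": 0.0},{"grip": 1.0,"tx": -0.07,"ty": -0.005,"tz": 0.05,"turn": 0.0},{"grip": 1.0,"tx": -0.137,"ty": -0.011,"tz": 0.04,"turn": 0.0},{"grip": 1.0,"tx": -0.137,"ty": -0.011,"tz": 0.01,"turn": 0.0},{"grip": 1.0,"tx": -0.137,"ty": -0.011,"tz": 0.0,"turn": 0.0},{"grip": 1.0,"tx": -0.137,"ty": -0.011,"tz": 0.0,"turn": 0.0}]}}

```text
clock: 21.45
position: [0.5706, -0.2084, 0.0591]
ee_rot: [-0.117, 3.046, -0.073]
force: [1.1, -0.2, -0.1]
width: 0.006
```

{"name": "drive_tool", "arguments": {"increments": [{"grip": 1.0,"tx": 0.0,"ty": 0.0,"tz": -0.006,"turn": 0.0},{"grip": 1.0,"tx": 0.0,"ty": 0.0,"tz": -0.01,"turn": 0.0},{"grip": 1.0,"tx": 0.0,"ty": 0.0,"tz": -0.01,"turn": 0.0}]}}

```text
clock: 21.75
position: [0.5719, -0.2095, 0.0568]
ee_rot: [-0.116, 3.043, -0.074]
force: [-5.4, 1.0, 17.4]
width: 0.006
```

{"name": "drive_tool", "arguments": {"increments": [{"grip": 1.0,"tx": -0.003,"ty": 0.002,"tz": -0.005,"turn": 0.0},{"grip": 1.0,"tx": -0.003,"ty": 0.002,"tz": -0.0065,"turn": 0.0},{"grip": 1.0,"tx": -0.003,"ty": 0.002,"tz": -0.0065,"turn": 0.0},{"grip": 1.0,"tx": -0.003,"ty": 0.002,"tz": -0.0065,"turn": 0.0},{"grip": 1.0,"tx": -0.003,"ty": 0.002,"tz": -0.0065,"turn": 0.0},{"grip": 1.0,"tx": -0.003,"ty": 0.002,"tz": -0.0065,"turn": 0.0}]}}

```text
clock: 22.35
position: [0.572, -0.2096, 0.0566]
ee_rot: [-0.116, 3.041, -0.075]
force: [-9.3, 2.0, 28.5]
width: 0.003
```

The push reads 28.5 N at a dead stop and was held. Now I'll retract and check.

{"name": "drive_tool", "arguments": {"increments": [{"grip": 1.0,"tx": 0.0,"ty": 0.0,"tz": 0.03,"turn": 0.0},{"grip": 1.0,"tx": 0.0,"ty": 0.0,"tz": 0.13,"turn": 0.0},{"grip": 1.0,"tx": 0.0,"ty": 0.0,"tz": 0.25,"turn": 0.0},{"grip": 1.0,"tx": -0.05,"ty": -0.05,"tz": 0.37,"turn": 0.0},{"grip": 1.0,"tx": -0.15,"ty": -0.1,"tz": 0.47,"turn": 0.0},{"grip": 1.0,"tx": -0.15,"ty": -0.1,"tz": 0.47,"turn": 0.0},{"grip": 1.0,"tx": -0.15,"ty": -0.1,"tz": 0.47,"turn": 0.0}]}}

```text
clock: 23.05
position: [0.5119, -0.2513, 0.2469]
ee_rot: [-0.112, 3.037, -0.077]
force: [0.6, -0.0, -0.5]
width: 0.005
```

```bash
python3 st.py; python3 - <<'E'
from h import *
s=snap('scene','s11.png')[:,:,::-1]
s=cv2.resize(s[145:245,285:395],(770,700),interpolation=cv2.INTER_LANCZOS4).astype(float)
cv2.imwrite('pics/c11.png',np.clip((s[100:]/255)**.6*255,0,255).astype(np.uint8))
E
python3 pk.py s11.png | grep -v "^s11.png 314"
```

```text
[-0.18  0.29  0.69  1.82 -0.23  0.99  2.25] [ 0.5119 -0.2513  0.2469]
[[-0.992, -0.071, 0.103], [-0.076, 0.996, -0.046], [-0.1, -0.054, -0.994]] [ 0.6 -0.  -0.5]
s11.png 318 [(154, 134), (156, 138), (159, 138), (162, 137), (165, 136), (168, 133), (171, 134), (173, 133), (175, 133), (178, 131), (180, 136), (204, 186), (213, 194), (222, 188), (230, 195)]
s11.png 322 [(159, 135), (161, 139), (163, 137), (165, 138), (167, 136), (170, 136), (173, 135), (180, 132), (202, 185), (211, 192), (220, 193), (230, 192)]
s11.png 330 [(158, 133), (161, 133), (165, 140), (168, 142), (170, 140), (172, 137), (174, 134), (176, 135), (199, 180), (208, 189), (217, 186), (230, 184)]
s11.png 338 [(155, 136), (157, 135), (166, 137), (168, 136), (170, 139), (173, 135), (204, 172), (213, 186), (226, 198)]
s11.png 346 [(151, 138), (154, 133), (156, 135), (158, 135), (160, 133), (163, 131), (165, 136), (167, 133), (170, 136), (222, 190)]
A 0.056 [205.2, 203.5, 201.8, 198.3, 194.9, 191.5]
B 0.056 [222.9, 221.9, 220.1, 216.5, 212.9, 209.4]
loose 0.056 [214.2, 212.5, 210.7, 207.2, 203.7, 200.2]
loose 0.066 [211.0, 209.3, 207.5, 204.1, 200.6, 197.1]
loose 0.076 [207.7, 206.0, 204.3, 200.9, 197.4, 194.0]
```

View pics/c11.png

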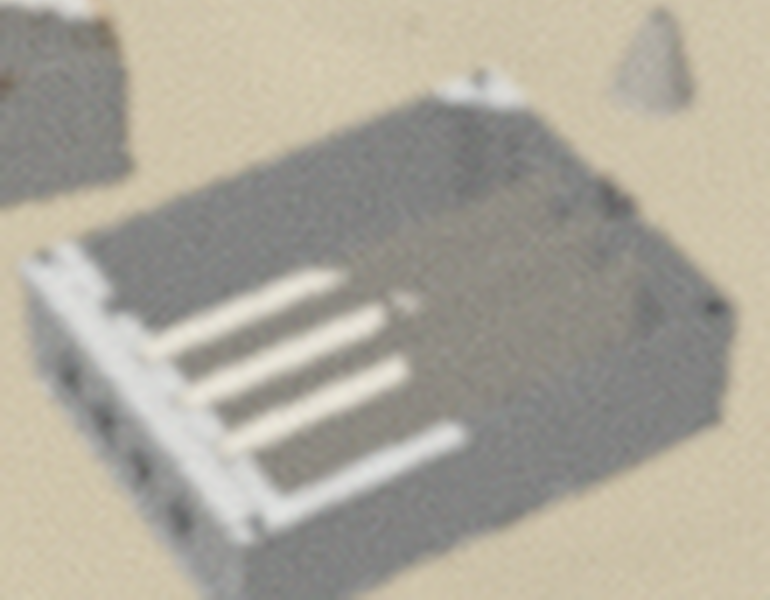

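The three dividers lie parallel and flush. The loose one is in the middle, from (190,395) towards the clip at (612,195). The nozzle is where it was and the arm is clear, so I'm handing in.

```bash
python3 -c "
from cell import *
print(sign_off())"
```

```text
the job is handed in; nothing more can be done
None
```

The white divider is fitted in the clip-marked groove pair, between the two fitted dividers. It is bedded and handed in at about 23 s of the 45 s allowed; sign-off gave no verdict.

**Final checks**
- **Placing:** I released it about 29 mm proud of the rim. The last picture shows its top edge on the predicted flush line to within about 1 px (roughly 3 mm in height). Its far half was in shadow and judged by eye only.
- **Bedding:** the last push read 28.5 N with the tool at a dead stop, a little over the 25 N asked. It was held for about 0.4 s.
- **Surroundings:** both fitted dividers and the nozzle look unmoved. I did not re-check the tape roll or the foil egg at the end.

**What went wrong on the way**
- **Arm stall:** the first approach ran into joint limits, so I backed off and went round again. That left the tool tilted by about 5°, and I worked with the tilt.
- **Cocked divider:** the first centre push reached about 34 N and jammed the divider, its -x end down and its +x end about 21 mm high. A light push on the high end levelled it before the bedding push.

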